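# Bar the jamb block in and offer the flap up to its hinge

## Robot

A 6-joint arm with a two-finger parallel gripper is mounted at the origin on the work surface. World frame = base frame: x ahead of the robot, y to its left, z up, the work surface at z = 0. Lengths are in m, angles in rad, forces in N, time in s.
With the tool pointing down it reaches from about 0.3 to 0.875 m from the base axis. Payload 6.4 kg.
Tool frame: the origin (TCP) lies at the very end of the fingers, on their centre line; the grasp point (between the pads) lies 19 mm behind it (robot.grip_point_offset is the z of the grasp point in the tool frame, in m); z points along the fingers, x is the direction in which the jaws open and shut, and the axes are right-handed (so a half turn about z gives the same grasp; the last joint's range is limited). The gripper opens to 88 mm and grips with 3 to 60 N. Pads are 18 mm wide; open, the fingers measure 123 mm over their backs; the gripper's body (75 mm by 187 mm) begins 45 mm behind the grasp point.
Start: joints at [-1.494, 0.181, 1.607, -0, 1.354, -0.206], TCP at [0.16, -0.552, 0.239] pointing down, gripper open.
Joint ranges: [-2.99, 2.99], [-0.89, 2.07], [0.3, 2.58], [-1.14, 4.28], [0, 2.63], [-3.12, 3.12]. Speed limits (rad/s): [2.57, 2.57, 3.01, 3.14, 3.14, 3.14].

## Interface

Orientations are given as a rotation vector (axis times angle).
In Python, from plant import robot gives the robot as it stands.
- The arm moves only by the tool step_arm, never from a script. Its argument "deltas" is one flat list of numbers, 7 for each row, row after row: the closure, from -1 (fully open) to 1 (shut), then the shift along the tool's x, y, z in m, then the turn, a rotation vector about the tool's x, y, z in degrees. A call has 1 to 20 rows; each row is the pose to reach, as a shift and turn from the pose measured when the call began, along the tool's axes at that moment; what a row does not reach only later rows make up. A row lasts 1/10 s, in which the tool goes at most 50 mm and 8.59 degrees, less where a joint would pass 70% of its speed; a pose out of reach is approached as far as the arm can. A call with a gripper value outside its range is refused whole. The fingers move at their own pace and stop on an object; "force" is the grip in N (left out, the last holds). Time passes only in rows, so rows that repeat a pose let the fingers close. It gives the time, the measured TCP pose, the force and the opening at its end, in the units of the state.
- robot.observe(): the state, without advancing time (a new reading comes with each control period).
- robot.get_image(name): name is "scene" or "side" or "wrist"; returns the picture (384x512x3 uint8, red, green, blue); there is no depth.
- robot.get_calibration(name): a dict with "K" (3x3 intrinsics, pixels), "xyz" and "orientation" of the camera in the world. Camera axes: x right, y up, looking along -z (the intrinsics and any distortion apply to the point x, -y, -z); pixel columns grow to the right and rows downward; lengths in m; the calibration is good to about 2 mm. A picture is of the moment at which its call begins: read the wrist's pose just before it. get_calibration takes no time and is no camera call; for the wrist camera it gives the pose at the moment of the call.
- robot.sign_off(): hands the job in, once; it reports no verdict.
The state is a dict: "time": time; "joint_positions": joint angles; "qd": joint speeds; "joint_efforts": joint torques, N m; "position": TCP position; "orientation": TCP orientation; "wrist_force": force on the tool from outside, world axes, zero at the start; "ft_torque": the same for the moment, N m; "finger_gap": finger opening in m.
Only numpy, scipy, OpenCV 4.12 (cv2) and the standard library are available. Lean on these libraries where they do the work, as an engineer would, in place of code of your own. Each camera call takes 0.05 s, during which the arm holds its last target.

## Task

Lay the aluminium retaining bar by its red handle across the two notched posts of the jig, centred and seated in both notches, so that it bridges the jamb block, and let go of it. Then pick up the blue flap by its wooden grip, keep it level, and offer its brass knuckle into the gap between the jamb's two knuckles so that the holes line up for the pin. Finish while still holding the flap there, steady and in mid-air, leaning on nothing, with the bar and jamb still seated and the other things on the bench left where they are.

Things in the scene. Friction and masses are not known exactly. Their poses are not given: they have to be found in the camera images.
- jig: fixed jig: board 100 (x) x 190 (y) x 18 mm. Origin: centre of underside; z up, x away from the robot (yaw within 0.3 rad). Dark posts at y = +/-72.5 mm (50 in x, 22 in y, centred at x = +15 mm), each with a notch on top, open along y, 32 mm wide, floor 84 mm and cheeks 96 mm above the bench. Stop strips at x = -37.5 and +37.5 mm, tops 38 and 48 mm above the bench, hold the jamb with 1.5 mm play
- bar_seat (a point): on the jig: the point midway between the two notches at the height of the notch floors (84 mm above the bench); axes as the jig's. The middle of the bar's underside belongs here, with the bar along y
- bar: loose aluminium bar, 22 (x) x 200 (y, its length) x 12 mm high, with a red handle 18 (x) x 60 (y) x 24 mm high on its middle (36 mm high in all); about 0.22 kg. Origin: centre of underside. Lies on the bench, handle up, left or right of the jig, its length pointing roughly away from the robot
- jamb: loose pale wooden block 60 (x) x 120 (y) x 60 mm, 0.45 kg, standing in the jig, axes as the jig's within its play. Origin: centre of underside, 18 mm above the bench. A 3 mm brass leaf on its top carries two brass knuckles (tubes along y, 24 mm outside, 12 mm hole) in front of its -x face, from y = -39 to -19 and +19 to +39 mm: a 38 mm gap between them
- jamb_hole (a point): on the jamb: the point on the axis of its knuckle holes midway between the two knuckles (jamb x = -48, y = 0, z = 60 mm, so 78 mm above the bench); axes as the jamb's, the hole axis along y
- flap: loose blue cabinet flap, panel 100 (x) x 110 (y) x 18 mm, about 0.22 kg, flat on the bench beside the jig, opposite the bar, +x roughly away from the robot. Origin: centre of underside, z up. Wooden grip rib at its middle, 18 (x) x 60 (y) mm, from 18 to 58 mm high. At its +x edge a 3 mm brass leaf on top (from x = 26 mm) with one knuckle 30 mm long (along y), 24 mm outside, 12 mm hole
- flap_hole (a point): on the flap: middle of its knuckle hole (flap x = 68, y = 0, z = 18 mm), axes as the flap's. When matched it coincides with jamb_hole, flap axes parallel to the jamb's, flap on the robot's side; then 6 mm of air is left between each knuckle and the other part's edge and 4 mm at each end of the flap's knuckle
- pin: the loose steel hinge pin, 10 mm thick, 85 mm long, lying on the bench; it is for later, leave it alone
- driver: a screwdriver lying on the bench; leave it alone
- offcut: a brown wooden offcut, 50 x 90 x 40 mm high; leave it alone
- offcut2: a pale wooden offcut, 40 x 70 x 30 mm high; leave it alone
- screw_dish: a dark round dish of brass screws, 124 mm across, 28 mm high; leave it alone
Mind the look-alikes: they are no part of the job. Of the things that look like the jamb, the smallest one is meant.

How it is judged:
On the way, in this order (a step that is already met when the one before it is completed fails the run):
1. the bar is laid in both notches across the jamb and released (x of bar in the frame of bar_seat between -0.009 and 0.009 m and y of bar in the frame of bar_seat between -0.02 and 0.02 m and z of bar in the frame of bar_seat between -0.004 and 0.004 m and angle between the y axis of bar and the y axis of jig, either way round below 0.15 rad and angle between each of bar, jamb's own z axis and vertical below 0.06 rad and contact force between bar and the fingers below 0.1 N and contact force between bar and jig above 0.3 N and z of jamb in the frame of jig between 0.014 and 0.023 m), for 0.3 s.
2. the flap's knuckle is between the jamb's knuckles, holes in line, held in the fingers (x of flap_hole in the frame of jamb_hole between -0.004 and 0.004 m and z of flap_hole in the frame of jamb_hole between -0.004 and 0.004 m and y of flap_hole in the frame of jamb_hole between -0.0055 and 0.0055 m and angle between the y axis of flap and the y axis of jamb, either way round below 0.08 rad and angle between flap's own z axis and vertical below 0.12 rad and contact force between flap and the fingers above 1 N and height (world z) of flap above 0.04 m and linear speed of flap below 0.02 m/s), for 0.2 s.
At the end, for the whole second after the job is handed in: Fingers hold the flap still in mid-air, level within 0.12 rad, hole within 4 mm (x, z) and 5.5 mm (y) of jamb_hole, parallel within 0.08 rad, pressing under 1 N on jamb, jig, bar. Bar released in both notches (20 mm along, 9 mm across, 4 mm high, 0.15 rad), jamb seated (all of step 1 and all of step 2 and contact force between flap and jamb below 1 N and contact force between flap and jig below 1 N and contact force between flap and bar below 1 N); the arm keeps its last pose, push and grip.
It fails at once if a bystander is moved by more than 20 mm (distance of any of pin, driver, offcut, offcut2, screw_dish from where it was at the start of the episode above 0.02 m).
It fails at once if the jamb block is tipped or lifted out of the jig (angle between jamb's own z axis and vertical above 0.2 rad or z of jamb in the frame of jig above 0.04 m).
It also fails if it takes over 54 s, if anything falls off the work surface, if the arm or the gripper's body presses on something with over 40 N, if the wrist force passes 120 N, or if a joint passes its speed limit or range.

## Working session

There is one attempt and no reset: what is moved stays moved. The work goes in short steps, Python scripts to look and compute and a tool call to move; the robot and the scene stay as the last step left them, time stands still between calls to the robot, and variables do not carry over. Pictures are saved under pics/ and viewed, and the job is handed in when it is done.

Besides the shell and the picture viewer there is one more tool, called after "Request:" as name(argument=value, ...), one argument or row to a line, values as JSON. step_arm: Moves the arm, as the interface text tells. Its arguments: {"type":"object","properties":{"deltas":{"type":"array","items":{"type":"number"}},"force":{"type":"number"}},"required":["deltas"]}

```bash
mkdir -p pics; ls
python3 - <<'E'
from plant import robot
import cv2
for n in("scene","side","wrist"):
    c=robot.get_calibration(n);print(n,{k:(v.tolist() if hasattr(v,'tolist') else v) for k,v in c.items()})
    im=robot.get_image(n);cv2.imwrite(f"pics/{n}0.png",im[:,:,::-1])
print(robot.observe(),robot.grip_point_offset)
E
```

```text
pics
scene {'K': [[373.33755130823977, 0.0, 255.67008382344545], [0.0, 373.33755130823977, 190.61917113983915], [0.0, 0.0, 1.0]], 'xyz': [1.160518332876407, 0.5293941247908832, 0.7246816350118489], 'orientation': [0.48720991685594356, 1.0089277433053903, 2.0255992357802133]}
side {'K': [[441.9150994893926, 0.0, 254.68465410705002], [0.0, 441.9150994893926, 194.0838317744423], [0.0, 0.0, 1.0]], 'xyz': [0.3199336197877573, 1.1128604820385908, 1.265537249275328], 'orientation': [0.08875052611621687, -1.1052056536800865, -2.771601892499811]}
wrist {'K': [[342.968896383867, 0.0, 254.9726319348656], [0.0, 342.968896383867, 184.51551815905216], [0.0, 0.0, 1.0]], 'xyz': [0.22408346591675224, -0.5335304306047465, 0.38358631529859566], 'orientation': [-0.22533246684082206, 0.1706919712682257, -1.2809377745294404]}
{'time': 0.15, 'joint_positions': array([-1.49435364e+00,  1.81356868e-01,  1.60775787e+00,  9.94467153e-06,
        1.35381575e+00, -2.06277001e-01]), 'qd': array([ 0.00033451, -0.00195019, -0.00179591,  0.00013586,  0.00114216,
        0.0004038 ]), 'joint_efforts': array([-5.46373485e-04, -4.34235299e+01, -3.42177272e+01,  7.01070274e-02,
        3.56210838e-02, -7.47719309e-05]), 'position': array([ 0.1604076 , -0.55174923,  0.23803459]), 'orientation': array([-2.51144979e+00,  1.88570049e+00,  1.37452916e-03]), 'wrist_force': array([ 0.15868217,  0.40239147, -0.00826737]), 'ft_torque': array([-0.02216236,  0.00014809,  0.03987694]), 'finger_gap': 0.08826532090573547} -0.0187
```

View pics/scene0.png

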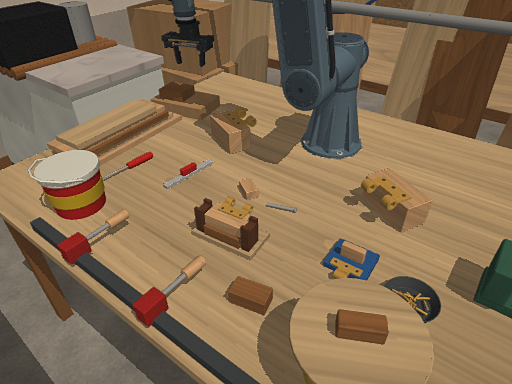

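View pics/side0.png

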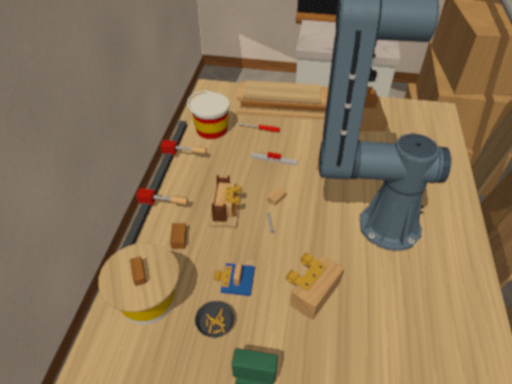

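View pics/wrist0.png

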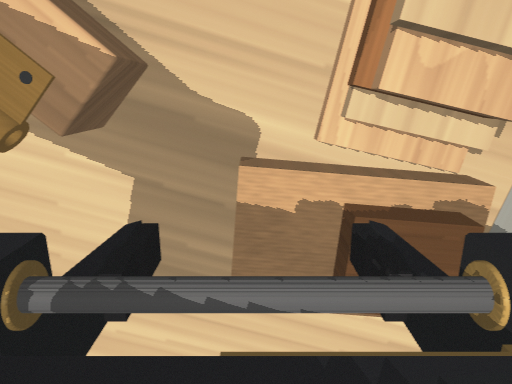

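```bash
cat > h.py <<'E'
import numpy as np, cv2
from scipy.spatial.transform import Rotation as R
def ray(cal,u,v):
    K=np.array(cal['K']);d=np.linalg.inv(K)@np.array([u,v,1.]);d=np.array([d[0],-d[1],-d[2]])
    return np.array(cal['xyz']),R.from_rotvec(cal['orientation']).as_matrix()@d
def onz(cal,u,v,z):
    o,d=ray(cal,u,v);return o+d*(z-o[2])/d[2]
def proj(cal,P):
    Rm=R.from_rotvec(cal['orientation']).as_matrix();p=(np.atleast_2d(P)-np.array(cal['xyz']))@Rm
    p=p*[1,-1,-1];q=p@np.array(cal['K']).T;return q[:,:2]/q[:,2:]
def grab(robot,n,fn):
    import pickle
    c=robot.get_calibration(n);im=robot.get_image(n)
    cv2.imwrite(f"pics/{fn}.png",im[:,:,::-1]);pickle.dump((c,im),open(fn+'.pkl','wb'));return c,im
E
python3 - <<'E'
from plant import robot
from h import *
c=robot.get_calibration('scene');s=robot.get_calibration('side')
print('bar',onz(c,188,170,.03),onz(s,274,157,.03))
print('jig',onz(c,232,210,.09),onz(s,224,200,.07))
print('flap',onz(c,350,250,.05),onz(s,240,275,.05))
print('pin',onz(c,268,206,0),onz(c,296,210,0),'offcut2',onz(c,248,187,.02))
print('dish',onz(c,412,298,.02),'offc',onz(c,250,292,.03),'driver',onz(c,110,175,.01),onz(c,150,157,.01))
a=cv2.imread('pics/scene0.png')[140:300,150:400];cv2.imwrite('pics/cs.png',cv2.resize(a,None,fx=3,fy=3,interpolation=3))
a=cv2.imread('pics/side0.png')[130:330,140:350];cv2.imwrite('pics/cd.png',cv2.resize(a,None,fx=3,fy=2.9,interpolation=3))
E
```

```text
bar [ 0.4827809  -0.27447977  0.03      ] [ 0.46747526 -0.26706446  0.03      ]
jig [0.60584919 0.02287576 0.09      ] [0.61163407 0.04359349 0.07      ]
flap [0.51553102 0.322107   0.05      ] [0.49522169 0.33921473 0.05      ]
pin [0.44814025 0.02710621 0.        ] [0.41385267 0.10540038 0.        ] offcut2 [ 0.42898029 -0.06423974  0.02      ]
dish [0.53915987 0.4894242  0.02      ] offc [0.74894964 0.19197595 0.03      ] driver [ 0.63968833 -0.48894894  0.01      ] [ 0.48495438 -0.4682854   0.01      ]
```

View pics/cs.png

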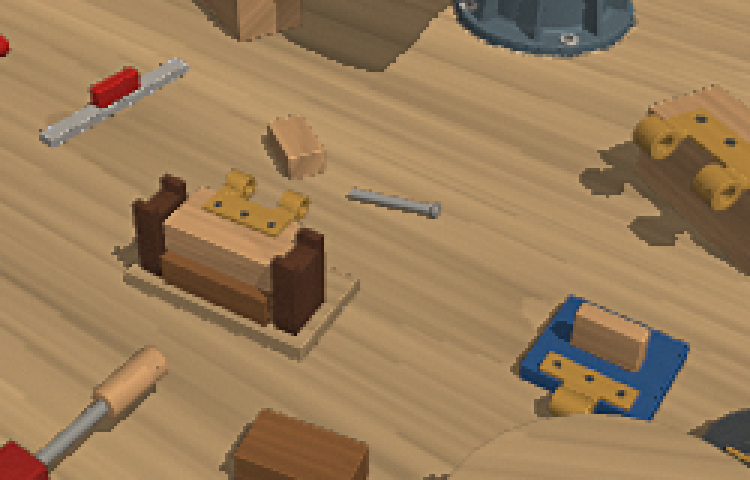

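View pics/cd.png

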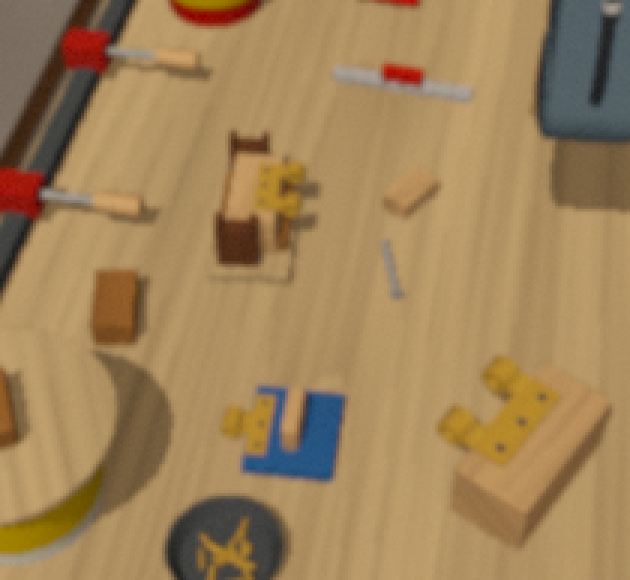

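```bash
cat >> h.py <<'E'
def delta(o,pos,yaw):
    """yaw: world angle of tool x axis, tool z down. prints tool-frame shift and turn deg"""
    R0=R.from_rotvec(o['orientation']).as_matrix()
    best=None
    for y in (yaw,yaw+np.pi):
        cx,sx=np.cos(y),np.sin(y)
        Rt=np.array([[cx,sx,0],[sx,-cx,0],[0,0,-1.]])
        rv=R.from_matrix(R0.T@Rt).as_rotvec(degrees=True)
        if best is None or np.linalg.norm(rv)<np.linalg.norm(best): best=rv
    return np.round(R0.T@(np.array(pos)-o['position']),4),np.round(best,2)
E
python3 - <<'E'
from plant import robot
from h import *
o=robot.observe();c=robot.get_calibration('wrist')
R0=R.from_rotvec(o['orientation']).as_matrix();print(R0.round(3))
print('cam in tool',R0.T@(c['xyz']-o['position']))
Rc=R.from_rotvec(c['orientation']).as_matrix();print('look',R0.T@-Rc[:,2],'camx',R0.T@Rc[:,0])
E
```

```text
[[ 0.279 -0.96  -0.   ]
 [-0.96  -0.279  0.001]
 [-0.001 -0.    -1.   ]]
cam in tool [ 1.19402378e-04 -6.62631190e-02 -1.45644279e-01]
look [2.64435375e-04 2.60882673e-01 9.65370479e-01] camx [ 9.99999459e-01  9.02515333e-04 -5.17817620e-04]
```

Run:
```python
from plant import robot
from h import *
print(delta(robot.observe(),(.5,-.12,.33),-np.pi/2))
```

```text
(array([-0.32  , -0.4466, -0.0914]), array([-1.00e-02,  8.00e-02,  1.62e+01]))
```

Request:
step_arm(
  deltas=[-1,-0.32,-0.447,-0.091,0,0,16.2,-1,-0.32,-0.447,-0.091,0,0,16.2,-1,-0.32,-0.447,-0.091,0,0,16.2,-1,-0.32,-0.447,-0.091,0,0,16.2,-1,-0.32,-0.447,-0.091,0,0,16.2,-1,-0.32,-0.447,-0.091,0,0,16.2,-1,-0.32,-0.447,-0.091,0,0,16.2,-1,-0.32,-0.447,-0.091,0,0,16.2,-1,-0.32,-0.447,-0.091,0,0,16.2,-1,-0.32,-0.447,-0.091,0,0,16.2,-1,-0.32,-0.447,-0.091,0,0,16.2,-1,-0.32,-0.447,-0.091,0,0,16.2,-1,-0.32,-0.447,-0.091,0,0,16.2,-1,-0.32,-0.447,-0.091,0,0,16.2],
)

```text
time: 1.55
position: [0.4997, -0.1205, 0.3289]
orientation: [2.221, -2.222, -0.003]
wrist_force: [0.6, -0.5, 0.4]
finger_gap: 0.0881
```

Run:
```python
from plant import robot
from h import *
o=robot.observe();print(o['time'],o['position'],o['qd'].round(3))
c,im=grab(robot,'wrist','w1');print(c['xyz'],robot.get_calibration('wrist')['xyz'])
cv2.imwrite('pics/w1b.png',cv2.resize(im[:,:,::-1],None,fx=1.5,fy=1.5,interpolation=3))
```

```text
1.55 [ 0.49967019 -0.12048425  0.3288902 ] [-0.026 -0.002  0.007  0.003 -0.001  0.002]
[ 0.56618398 -0.12085629  0.47446693] [ 0.56599977 -0.1213803   0.47449053]
```

View pics/w1b.png

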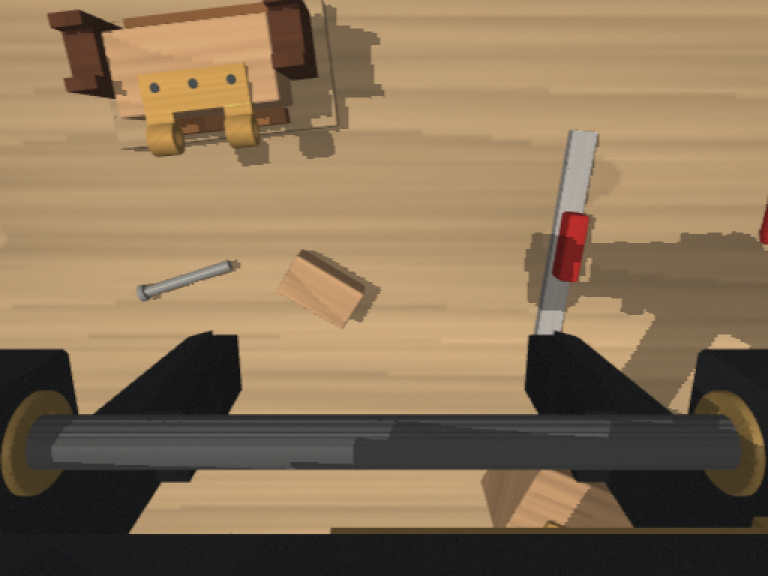

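Run:
```python
from h import *
im=cv2.imread('pics/w1.png');a=im[80:225,345:415]
cv2.imwrite('pics/c1.png',cv2.resize(a,None,fx=4,fy=4,interpolation=cv2.INTER_NEAREST))
hsv=cv2.cvtColor(im,cv2.COLOR_BGR2HSV)
m=((hsv[...,1]>170)&((hsv[...,0]<8)|(hsv[...,0]>172))).astype(np.uint8)
for r in range(138,192,4):
    x=np.where(m[r,340:420])[0]+340; print(r,[(int(u),int(im[r,u,2])) for u in x])
```

```text
138 []
142 [(376, 114), (377, 115), (378, 112), (379, 108), (380, 100), (381, 96), (382, 96), (383, 95), (384, 93), (385, 92)]
146 [(375, 112), (376, 114), (377, 117), (378, 119), (379, 148), (380, 174), (381, 183), (382, 186), (383, 185), (384, 185), (385, 184), (386, 183), (387, 182), (388, 180), (389, 181), (390, 181), (391, 173), (392, 144)]
150 [(374, 113), (375, 116), (376, 117), (377, 116), (378, 136), (379, 169), (380, 184), (381, 185), (382, 185), (383, 184), (384, 183), (385, 184), (386, 182), (387, 182), (388, 182), (389, 179), (390, 177), (391, 153)]
154 [(374, 114), (375, 116), (376, 118), (377, 130), (378, 162), (379, 182), (380, 185), (381, 185), (382, 185), (383, 184), (384, 183), (385, 183), (386, 181), (387, 181), (388, 180), (389, 181), (390, 161)]
158 [(373, 76), (374, 79), (375, 77), (376, 78), (377, 93), (378, 107), (379, 117), (380, 118), (381, 120), (382, 158), (383, 183), (384, 183), (385, 183), (386, 180), (387, 179), (388, 182), (389, 166)]
162 [(372, 75), (373, 77), (374, 76), (375, 76), (376, 87), (377, 101), (378, 113), (379, 117), (380, 118), (381, 117)
[... 572 characters left out ...]
105), (376, 113), (377, 116), (378, 118), (379, 116), (380, 117), (381, 118), (382, 116), (383, 117), (384, 115), (385, 117), (386, 112)]
178 [(369, 75), (370, 77), (371, 78), (372, 78), (373, 86), (374, 101), (375, 111), (376, 115), (377, 116), (378, 117), (379, 117), (380, 115), (381, 116), (382, 153), (383, 180), (384, 180), (385, 170)]
182 [(369, 74), (370, 78), (371, 78), (372, 83), (373, 97), (374, 110), (375, 115), (376, 117), (377, 117), (378, 116), (379, 117), (380, 116), (381, 116), (382, 154), (383, 179), (384, 175), (385, 148)]
186 [(373, 97), (374, 105), (375, 108), (376, 110), (377, 111), (378, 113), (379, 115), (380, 114), (381, 154), (382, 180), (383, 180), (384, 158)]
190 []
```

View pics/c1.png

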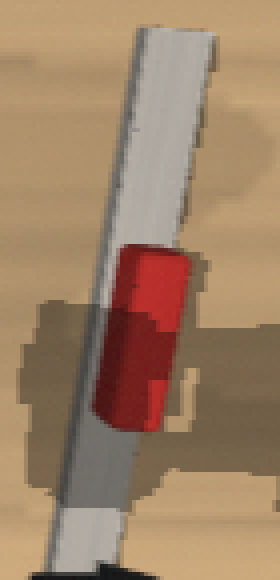

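Run:
```python
from h import *
import pickle
from plant import robot
c,im=pickle.load(open('w1.pkl','rb'))
A=onz(c,386.4,144.2,.036);B=onz(c,378.7,187.5,.036);m=(A+B)/2
print(A,B,np.linalg.norm(A-B),m,np.degrees(np.arctan2(*(A-B)[1::-1])))
for r,l,rr in((146,379.2,392.4),(182,372.8,385.4)):print(np.linalg.norm(onz(c,l,r,.036)-onz(c,rr,r,.036)))
f1=onz(c,345+142/4,80+28/4,.012);f2=onz(c,345+214/4,80+33/4,.012);print('far end',(f1+f2)/2,np.linalg.norm(f1-f2))
n1=onz(c,345+60/4,80+505/4,.012);n2=onz(c,345+122/4,80+509/4,.012);print((n1+n2)/2)
yaw=np.arctan2(*(A-B)[1::-1])-np.pi/2;print(np.degrees(yaw))
print(delta(robot.observe(),(m[0],m[1],.08),yaw),delta(robot.observe(),(m[0],m[1],.016),yaw))
```

```text
[ 0.50053658 -0.28928373  0.036     ] [ 0.44281295 -0.28479278  0.036     ] 0.057898066206895395 [ 0.47167476 -0.28703826  0.036     ] -4.44871095766652
0.016963607318030274
0.016653404389381038
far end [ 0.57065803 -0.29521255  0.012     ] 0.023563141767800784
[ 0.40763859 -0.28085617  0.012     ]
-94.44871095766652
(array([0.1665, 0.0273, 0.2488]), array([0.08, 0.07, 4.37])) (array([0.1666, 0.0272, 0.3128]), array([0.08, 0.07, 4.37]))
```

Request:
step_arm(
  deltas=[-1,0.1666,0.027,0.24,0,0,4.7,-1,0.1666,0.027,0.24,0,0,4.7,-1,0.1666,0.027,0.24,0,0,4.7,-1,0.1666,0.027,0.24,0,0,4.7,-1,0.1666,0.027,0.24,0,0,4.7,-1,0.1666,0.027,0.24,0,0,4.7,-1,0.1666,0.027,0.28,0,0,4.7,-1,0.1666,0.027,0.3135,0,0,4.7,-1,0.1666,0.027,0.3135,0,0,4.7,-1,0.1666,0.027,0.3135,0,0,4.7],
  force=20,
)

```text
time: 2.6
position: [0.4707, -0.2878, 0.0153]
orientation: [2.124, -2.314, -0.005]
wrist_force: [1.6, 0.5, -0.0]
finger_gap: 0.088
```

Run:
```python
from plant import robot
from h import *
o=robot.observe();print(o['time'],o['position'])
c,im=grab(robot,'wrist','w2')
```

```text
2.6 [ 0.47072848 -0.28783688  0.01529746]
```

View pics/w2.png

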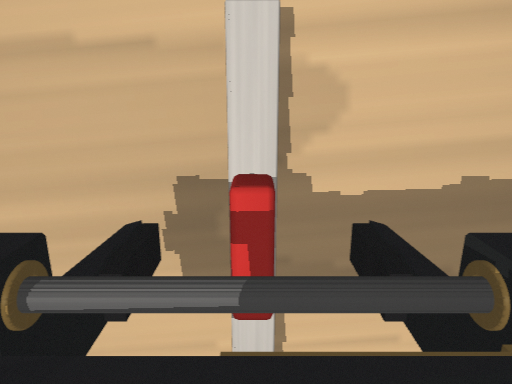

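Request:
step_arm(
  deltas=[1,0,0,0,0,0,0,1,0,0,0,0,0,0,1,0,0,0,0,0,0,1,0,0,0,0,0,0,1,0,0,0,0,0,0,1,0,0,0,0,0,0],
  force=25,
)

```text
time: 3.25
position: [0.472, -0.2884, 0.0167]
orientation: [2.126, -2.313, -0.0]
wrist_force: [-0.3, 0.1, 0.8]
finger_gap: 0.0423
```

Run:
```python
from plant import robot
from h import *
o=robot.observe();print(o['time'],o['position'],o['finger_gap'])
print(delta(o,(.55,-.09,.34),-np.pi/2))
```

```text
3.25 [ 0.47201459 -0.28835389  0.01674183] 0.04225656971062962
(array([-0.2043, -0.0609, -0.3233]), array([ 0.02,  0.01, -4.84]))
```

Request:
step_arm(
  deltas=[1,0,0,0,0,0,0,1,0,0,0,0,0,0,1,0,0,0,0,0,0,1,0,0,0,0,0,0,1,0,0,0,0,0,0,1,0,0,0,0,0,0],
  force=25,
)

```text
time: 3.85
position: [0.4719, -0.288, 0.0166]
orientation: [-2.125, 2.313, 0.001]
wrist_force: [0.2, 2.7, 0.7]
finger_gap: 0.0179
```

Gripped at 17.9 mm (18 mm handle). Lift, then go to a view of the jig.

Request:
step_arm(
  deltas=[1,0,0,-0.03,0,0,0,1,0,0,-0.08,0,0,0,1,0,0,-0.13,0,0,0,1,0,0,-0.18,0,0,0,1,0,0,-0.23,0,0,0,1,-0.2,-0.06,-0.323,0,0,-4.8,1,-0.2,-0.06,-0.323,0,0,-4.8,1,-0.2,-0.06,-0.323,0,0,-4.8,1,-0.2,-0.06,-0.323,0,0,-4.8,1,-0.2,-0.06,-0.323,0,0,-4.8,1,-0.2,-0.06,-0.323,0,0,-4.8,1,-0.2,-0.06,-0.323,0,0,-4.8,1,-0.2,-0.06,-0.323,0,0,-4.8],
)

```text
time: 5.15
position: [0.548, -0.0948, 0.3385]
orientation: [2.219, -2.222, -0.004]
wrist_force: [0.2, 0.1, -2.1]
finger_gap: 0.0175
```

Run:
```python
from plant import robot
from h import *
o=robot.observe();print(o['time'],o['position'],o['finger_gap'],o['qd'].round(3))
c,im=grab(robot,'wrist','w3')
cv2.imwrite('pics/w3b.png',cv2.resize(im[:,:,::-1],None,fx=1.5,fy=1.5,interpolation=3))
```

```text
5.15 [ 0.54804    -0.09483112  0.33845665] 0.017548847533336784 [-0.012  0.002  0.001  0.004  0.001  0.003]
```

View pics/w3b.png

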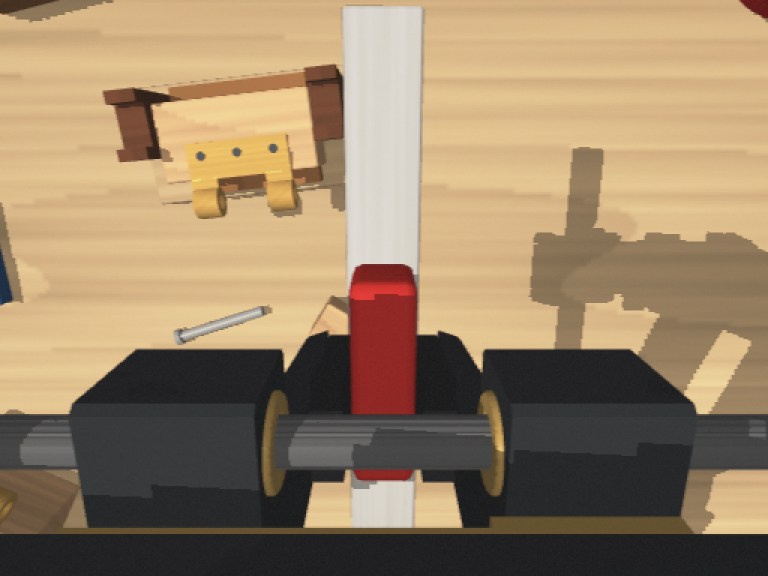

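Run:
```python
from h import *
im=cv2.imread('pics/w3.png');a=im[35:155,60:240]
cv2.imwrite('pics/c3.png',cv2.resize(a,None,fx=4.4,fy=4.4,interpolation=3))
```

```text
(no output)
```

View pics/c3.png

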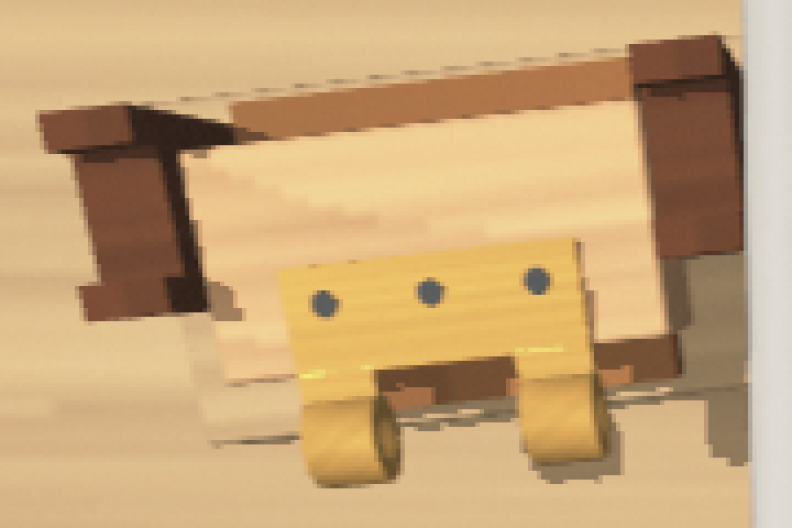

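```bash
cat >> h.py <<'E'
def fit2(M,W):
    M=np.array(M,float);W=np.array(W)[:,:2];mc,wc=M.mean(0),W.mean(0)
    a=M-mc;b=W-wc;th=np.arctan2((a[:,0]*b[:,1]-a[:,1]*b[:,0]).sum(),(a*b).sum())
    Rm=np.array([[np.cos(th),-np.sin(th)],[np.sin(th),np.cos(th)]]);t=wc-Rm@mc
    return t,th,(W-(M@Rm.T+t))
E
python3 - <<'E'
from h import *
import pickle
c,im=pickle.load(open('w3.pkl','rb'))
f=lambda u,v,z:onz(c,60+(u)/4.4-.4,35+v/4.4-.4,z)
def go(L,z,n):
    M=[np.array(l[2:])/1000 for l in L];W=[f(l[0],l[1],z) for l in L]
    t,th,r=fit2(M,W);print(n,t.round(4),np.degrees(th).round(2),'\n',(r*1000).round(1));return t,th
t,th=go([(38,112,40,83.5),(722,36,40,-83.5),(88,320,-10,83.5),(663,257,-10,-61.5),(628,44,40,-61.5),(130,105,40,61.5),(168,312,-10,61.5)],.096,'jig')
tj,tq=go([(180,150,30,60),(632,97,30,-60),(668,337,-30,-60),(225,385,-30,60)],.078,'jamb')
E
```

```text
jig [0.6158 0.0167] 5.87 
 [[-0.   0. ]
 [-0.4 -0.2]
 [ 0.4 -0.2]
 [ 0.5 -0.9]
 [ 0.1  0.5]
 [-0.7 -0.6]
 [ 0.1  1.3]]
jamb [0.6158 0.0173] 5.93 
 [[-0.2 -1.9]
 [-0.1  1.5]
 [ 0.   0.8]
 [ 0.3 -0.5]]
```

Run:
```python
from plant import robot
from h import *
o=robot.observe()
print(delta(o,(.6307,.0182,.2),np.radians(5.9)))
```

```text
(array([-0.1133, -0.0828,  0.1384]), array([ 1.600e-01, -6.000e-02,  8.397e+01]))
```

Request:
step_arm(
  deltas=[1,-0.1133,-0.0828,0.138,0.1,0,-96,1,-0.1133,-0.0828,0.138,0.1,0,-96,1,-0.1133,-0.0828,0.138,0.1,0,-96,1,-0.1133,-0.0828,0.138,0.1,0,-96,1,-0.1133,-0.0828,0.138,0.1,0,-96,1,-0.1133,-0.0828,0.138,0.1,0,-96,1,-0.1133,-0.0828,0.138,0.1,0,-96,1,-0.1133,-0.0828,0.138,0.1,0,-96,1,-0.1133,-0.0828,0.138,0.1,0,-96,1,-0.1133,-0.0828,0.138,0.1,0,-96,1,-0.1133,-0.0828,0.138,0.1,0,-96,1,-0.1133,-0.0828,0.138,0.1,0,-96,1,-0.1133,-0.0828,0.138,0.1,0,-96,1,-0.1133,-0.0828,0.138,0.1,0,-96,1,-0.1133,-0.0828,0.138,0.1,0,-96],
)

```text
time: 6.7
position: [0.6307, 0.0179, 0.2003]
orientation: [-3.135, -0.157, 0.002]
wrist_force: [0.2, 0.2, -2.8]
finger_gap: 0.018
```

Run:
```python
from plant import robot
from h import *
o=robot.observe();print(o['time'],o['finger_gap'],o['joint_positions'].round(2))
print(delta(o,(.6307,.0182,.125),np.radians(5.9)))
grab(robot,'wrist','w4');grab(robot,'scene','s4')
a=cv2.imread('pics/s4.png')[120:290,140:340];cv2.imwrite('pics/s4b.png',cv2.resize(a,None,fx=3.5,fy=3.5,interpolation=3))
```

```text
6.7 0.018034914176576662 [-0.16  0.34  1.49  0.    1.31 -0.26]
(array([ 0.0002, -0.0001,  0.0753]), array([-0.13,  0.08, -0.16]))
```

View pics/w4.png

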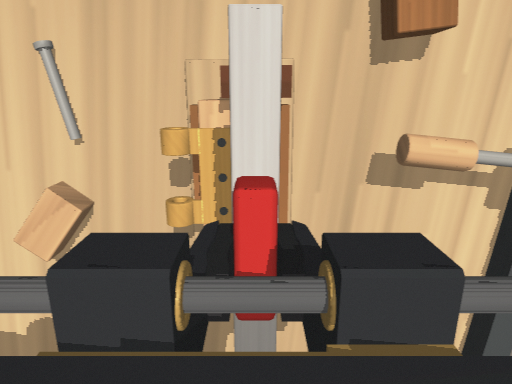

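View pics/s4b.png

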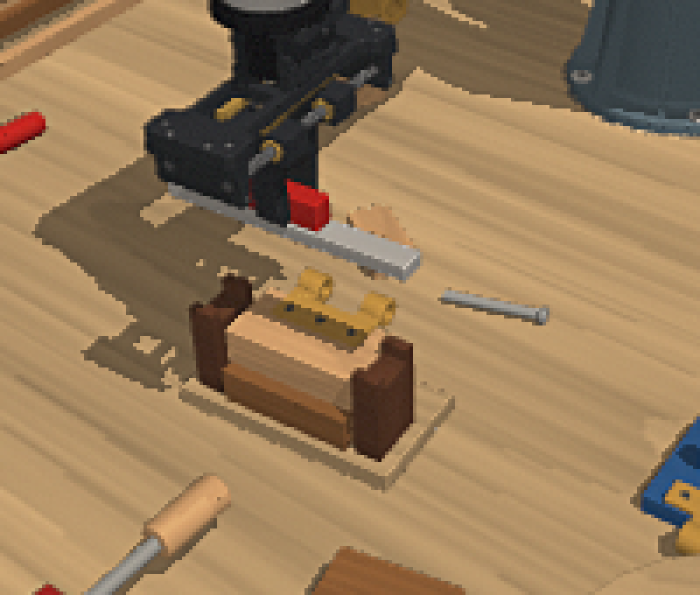

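Request:
step_arm(
  deltas=[1,0,0,0.04,-0.1,0.1,-0.2,1,0,0,0.07,-0.1,0.1,-0.2,1,0,0,0.085,-0.1,0.1,-0.2,1,0,0,0.092,-0.1,0.1,-0.2,1,0,0,0.096,-0.1,0.1,-0.2,1,0,0,0.098,-0.1,0.1,-0.2,1,0,0,0.099,-0.1,0.1,-0.2,1,0,0,0.0997,-0.1,0.1,-0.2,1,0,0,0.0997,-0.1,0.1,-0.2],
)

```text
time: 7.7
position: [0.631, 0.0183, 0.1014]
orientation: [-3.137, -0.164, -0.002]
wrist_force: [-0.1, 0.4, -3.2]
finger_gap: 0.018
```

Run:
```python
from plant import robot
from h import *
o=robot.observe();print(o['time'],o['finger_gap'],o['position'],o['wrist_force'])
grab(robot,'scene','s5');grab(robot,'side','d5')
a=cv2.imread('pics/s5.png')[150:270,160:300];cv2.imwrite('pics/s5b.png',cv2.resize(a,None,fx=5,fy=5,interpolation=3))
```

```text
7.7 0.01802638945340394 [0.63097138 0.01826884 0.10137161] [-0.07757683  0.41546256 -3.20787567]
```

View pics/s5b.png

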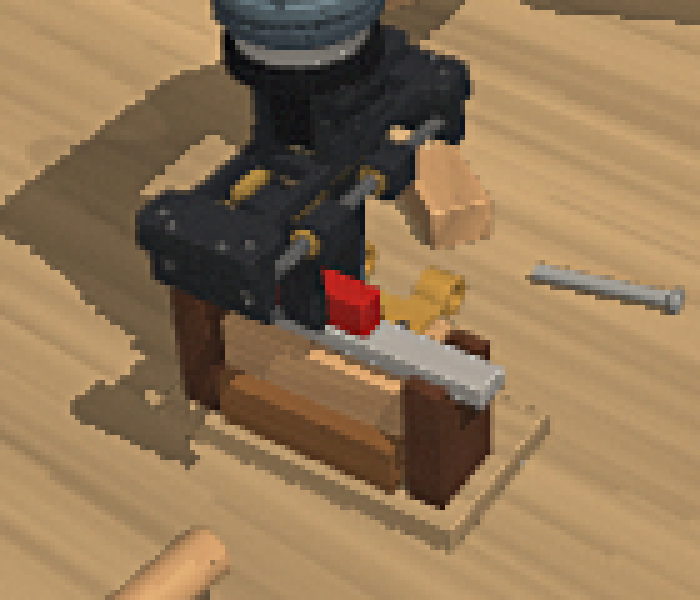

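Request:
step_arm(
  deltas=[1,0,0,0.001,0,0,0,1,0,0,0.002,0,0,0,1,0,0,0.002,0,0,0],
)

```text
time: 8.1
position: [0.631, 0.0183, 0.1006]
orientation: [-3.137, -0.165, -0.002]
wrist_force: [-4.9, 0.9, 6.6]
finger_gap: 0.0178
```

Request:
step_arm(
  deltas=[0.2,0,0,-0.0005,0,0,0,-0.2,0,0,-0.0005,0,0,0,-0.6,0,0,-0.0005,0,0,0,-1,0,0,-0.0005,0,0,0,-1,0,0,-0.0005,0,0,0,-1,0,0,-0.0005,0,0,0,-1,0,0,-0.0005,0,0,0,-1,0,0,-0.0005,0,0,0,-1,0,0,-0.0005,0,0,0,-1,0,0,-0.0005,0,0,0],
)

```text
time: 9.1
position: [0.631, 0.0183, 0.1011]
orientation: [-3.137, -0.165, -0.002]
wrist_force: [0.8, -0.3, -0.2]
finger_gap: 0.088
```

Request:
step_arm(
  deltas=[-1,0,0,-0.05,0,0,0,-1,0,0,-0.1,0,0,0,-1,0,0,-0.15,0,0,0,-1,-0.04,0.08,-0.2,0,0,0,-1,-0.04,0.08,-0.2,0,0,0,-1,-0.04,0.08,-0.2,0,0,0,-1,-0.04,0.08,-0.2,0,0,0,-1,-0.04,0.08,-0.2,0,0,0,-1,-0.04,0.08,-0.2,0,0,0],
)

```text
time: 10.0
position: [0.599, -0.0642, 0.2994]
orientation: [-3.136, -0.167, 0.001]
wrist_force: [-0.6, -0.5, -0.6]
finger_gap: 0.0881
```

Run:
```python
from plant import robot
from h import *
o=robot.observe();print(o['time'],o['position'],o['qd'].round(3))
c,im=grab(robot,'wrist','w6')
a=cv2.imread('pics/w6.png')[0:240,120:440];cv2.imwrite('pics/w6b.png',cv2.resize(a,None,fx=2.5,fy=2.5,interpolation=3))
```

```text
10.0 [ 0.59902782 -0.06416505  0.29944152] [ 0.005  0.001 -0.003 -0.003  0.    -0.004]
```

View pics/w6b.png

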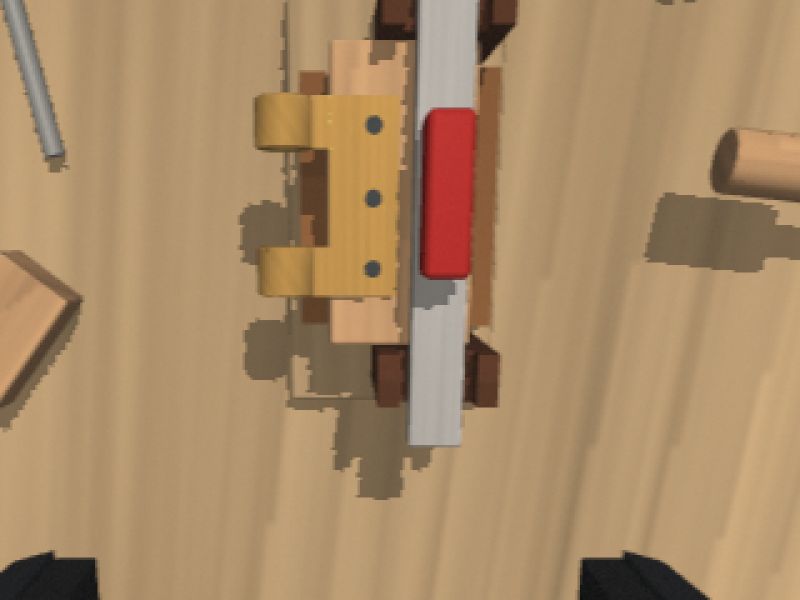

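Run:
```python
from h import *
a=cv2.imread('pics/w6.png')[10:145,215:315];cv2.imwrite('pics/w6c.png',cv2.resize(a,None,fx=6,fy=4.4,interpolation=cv2.INTER_NEAREST))
im=cv2.imread('pics/w6.png').astype(int)
for r in (42,46,50,54,102,106,110,114): print(r,im[r,218:232].tolist())
```

```text
42 [[111, 150, 180], [111, 150, 180], [110, 149, 179], [85, 118, 143], [47, 84, 109], [54, 97, 127], [56, 104, 137], [63, 114, 150], [65, 122, 160], [68, 126, 165], [70, 128, 169], [71, 131, 174], [73, 135, 178], [74, 140, 185]]
46 [[112, 151, 182], [109, 149, 179], [111, 151, 180], [88, 123, 148], [55, 91, 117], [54, 98, 128], [56, 106, 139], [62, 114, 150], [67, 122, 159], [69, 128, 168], [71, 133, 174], [74, 137, 180], [75, 139, 181], [76, 140, 183]]
50 [[112, 151, 182], [110, 150, 179], [112, 150, 180], [86, 120, 146], [52, 91, 116], [54, 99, 129], [58, 106, 138], [63, 115, 150], [67, 122, 160], [69, 128, 168], [70, 130, 172], [73, 135, 178], [76, 141, 183], [78, 144, 188]]
54 [[110, 149, 179], [110, 148, 178], [110, 148, 179], [87, 120, 147], [55, 93, 119], [56, 102, 134], [58, 108, 143], [65, 118, 155], [66, 121, 159], [69, 126, 165], [70, 131, 172], [73, 136, 178], [74, 139, 183], [77, 143, 188]]
102 [[72, 97, 115], [74, 97, 115], [73, 96, 115], [73, 96, 114], [64, 87, 106], [52, 83, 106], [52, 94, 122], [57, 103, 134], [61, 112, 147], [66, 121, 158], [65, 122, 161], [69, 126, 166], [70, 130, 170], [74, 137, 180]]
106 [[112, 149, 179], [112, 150, 180], [112, 150, 180], [110, 148, 178], [93, 127, 154], [61, 96, 120], [50, 93, 122], [58, 104, 135], [63, 113, 148], [65, 120, 158], [70, 129, 167], [71, 132, 173], [71, 132, 174], [73, 135, 177]]
110 [[111, 150, 180], [113, 150, 180], [111, 150, 180], [111, 149, 179], [102, 138, 166], [73, 109, 134], [52, 95, 123], [57, 104, 135], [60, 112, 147], [64, 119, 159], [71, 128, 169], [72, 132, 174], [72, 135, 178], [74, 138, 182]]
114 [[111, 149, 180], [111, 150, 179], [111, 151, 180], [111, 149, 179], [101, 138, 165], [74, 109, 135], [53, 97, 126], [59, 108, 142], [63, 116, 152], [64, 120, 158], [66, 125, 165], [71, 131, 172], [73, 135, 177], [73, 136, 180]]
```

View pics/w6c.png

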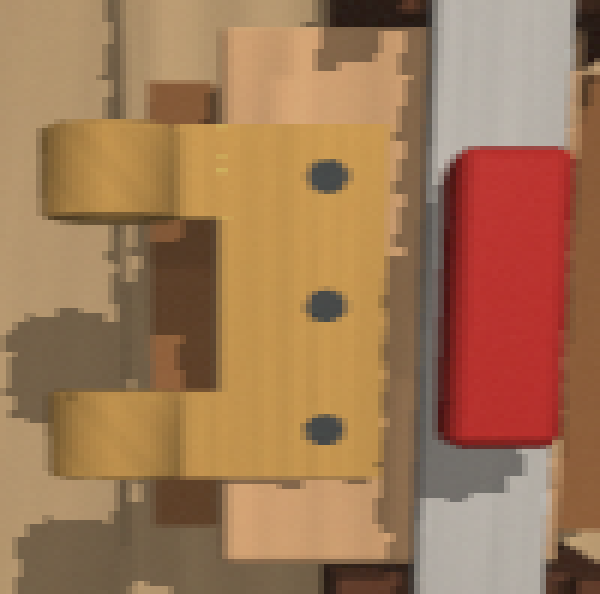

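```bash
cat >> h.py <<'E'
from scipy.optimize import brentq
def sil(c,u,v,yaw,za,r=.012,side=-1):
    """point on cylinder axis (z=za, axis horizontal at yaw+90) whose silhouette is the pixel; side=-1: surface edge at -x"""
    o,d=ray(c,u,v);e=np.array([np.cos(yaw),np.sin(yaw),0]);n=np.array([-np.sin(yaw),np.cos(yaw),0])
    do=np.array([d@e,d[2]]);oo=np.array([o@e,o[2]]);do/=np.linalg.norm(do)
    dist=lambda x:((x-oo[0])*do[1]-(za-oo[1])*do[0])   # signed
    x0=oo[0]+do[0]*(za-oo[1])/do[1]
    xa=x0-side*r/abs(do[1])
    s=((xa-oo[0])*do[0]+(za-oo[1])*do[1])/np.hypot(d@e,d[2])
    return xa,(o+s*d)@n      # along e, along n
E
python3 - <<'E'
from h import *
import pickle
c,im=pickle.load(open('w6.pkl','rb'))
def uv(u,v):return 215+u/6-.5,10+v/4.4-.5
f=lambda u,v,z:onz(c,*uv(u,v),z)[:2]
W={}
jf=f(300,27,.078);jn=f(300,560,.078);print('len',np.linalg.norm(jf-jn))
lf=f(222,70,.078) ;
l0=f(227,70,.078);l1=f(226,530,.078);print('left edge yaw',np.degrees(np.arctan2(-(l0-l1)[0],(l0-l1)[1])))
l2=f(392,130,.081);l3=f(377,470,.081);print('leaf edge yaw',np.degrees(np.arctan2(-(l2-l3)[0],(l2-l3)[1])))
h=[f(327,176,.081),f(326,305,.081),f(323,430,.081)];print('holes',h,np.degrees(np.arctan2(-(h[0]-h[2])[0],(h[0]-h[2])[1])))
a=sil(c,221,48,0,.078);b=sil(c,222.7,110,0,.078);print('sil yaw',a,b,np.degrees(np.arctan2(-(a[0]-b[0]),a[1]-b[1])))
yaw=np.radians(5.8);e=np.array([np.cos(yaw),np.sin(yaw)]);n=np.array([-e[1],e[0]])
print('axis x',[sil(c,*p,yaw,.078) for p in((221,48),(222.7,110))])
print('jamb x from left edge',[p@e+.03-.048 for p in(l0,l1)])
print('y: ends',(jf@n+jn@n)/2,jf@n-jn@n)
y1,y2=f(300,124,.081)@n,f(300,478,.081)@n;print('leaf',(y1+y2)/2,y1-y2)
y1,y2=f(190,217,.081)@n,f(190,391,.081)@n;print('gap',(y1+y2)/2,y1-y2)
t=np.array([.6158,.0170]);print('w3 est',t@e-.048,t@n)
E
```

```text
len 0.11837959728943026
left edge yaw 5.821869810545837
leaf edge yaw 5.117008981030451
holes [array([0.60075019, 0.04407958]), array([0.6038067 , 0.01636906]), array([ 0.60654553, -0.0116619 ])] 5.935609437834573
sil yaw (np.float64(0.5649145060060505), np.float64(0.0406471065116121)) (np.float64(0.5715029311953626), np.float64(-0.019556638667742897)) 6.245338080730676
axis x [(np.float64(0.5661920363654342), np.float64(-0.015427593409982059)), (np.float64(0.5666622842163221), np.float64(-0.07599943591764635))]
jamb x from left edge [np.float64(0.5674812148125161), np.float64(0.5675202776890251)]
y: ends -0.04466946321726048 0.11837203930590484
leaf -0.04500218554616687 0.07808503132477755
gap -0.04487955890227149 0.03839984577935389
w3 est 0.5663654975488779 -0.045317495755168954
```

Run:
```python
from plant import robot
from h import *
print(delta(robot.observe(),(.52,.26,.27),np.radians(5.9)))
```

```text
(array([-0.0442, -0.3307,  0.03  ]), array([-0.07,  0.04,  0.2 ]))
```

Request:
step_arm(
  deltas=[-1,-0.044,-0.33,0.03,0,0,0.2,-1,-0.044,-0.33,0.03,0,0,0.2,-1,-0.044,-0.33,0.03,0,0,0.2,-1,-0.044,-0.33,0.03,0,0,0.2,-1,-0.044,-0.33,0.03,0,0,0.2,-1,-0.044,-0.33,0.03,0,0,0.2,-1,-0.044,-0.33,0.03,0,0,0.2,-1,-0.044,-0.33,0.03,0,0,0.2,-1,-0.044,-0.33,0.03,0,0,0.2,-1,-0.044,-0.33,0.03,0,0,0.2],
)

```text
time: 11.05
position: [0.5204, 0.2588, 0.2696]
orientation: [-3.137, -0.162, 0.002]
wrist_force: [0.7, -0.1, 0.8]
finger_gap: 0.0881
```

Run:
```python
from plant import robot
from h import *
o=robot.observe();print(o['time'],o['position'],o['qd'].round(3))
c,im=grab(robot,'wrist','w7')
cv2.imwrite('pics/w7b.png',cv2.resize(cv2.imread('pics/w7.png'),None,fx=1.5,fy=1.5,interpolation=3))
```

```text
11.05 [0.5203981  0.25875055 0.26963233] [-0.019 -0.007 -0.002  0.002  0.002  0.004]
```

View pics/w7b.png

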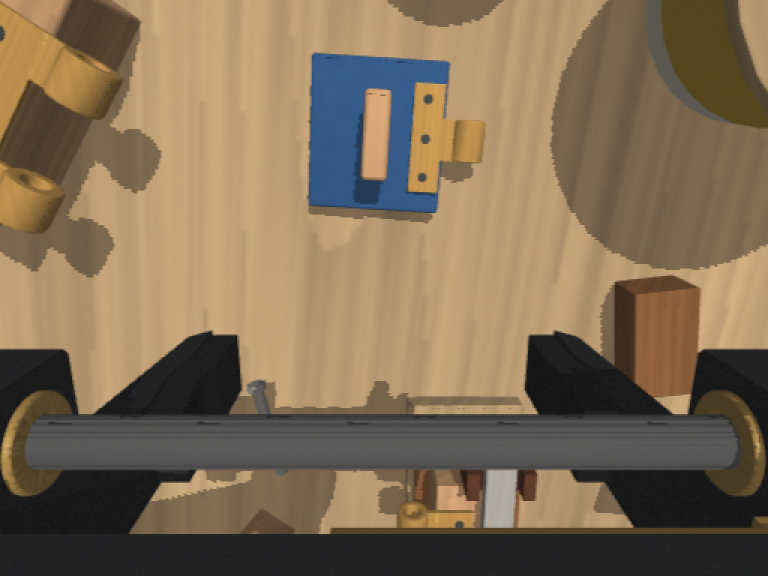

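Run:
```python
from h import *
a=cv2.imread('pics/w7.png')[28:150,198:328];cv2.imwrite('pics/w7c.png',cv2.resize(a,None,fx=5,fy=4.8,interpolation=cv2.INTER_NEAREST))
```

```text
(no output)
```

View pics/w7c.png

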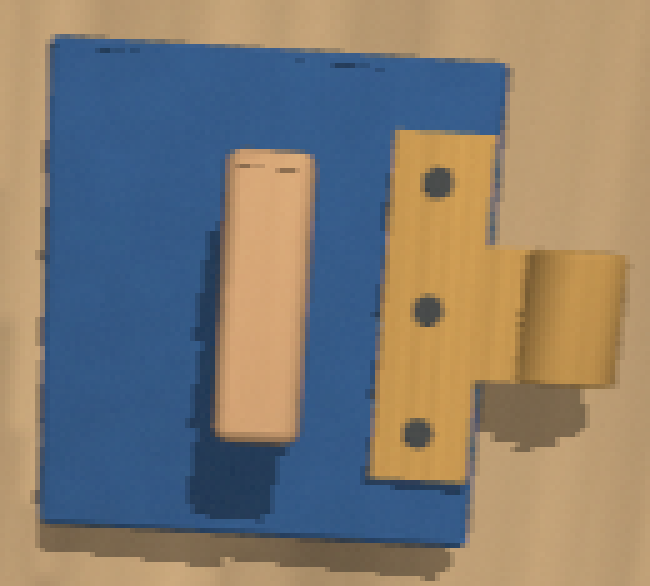

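Run:
```python
from h import *
import pickle
c,im=pickle.load(open('w7.pkl','rb'))
f=lambda u,v,z:onz(c,198+u/5-.5,28+v/4.8-.5,z)
def go(L,n):
    M=[np.array(l[3:])/1000 for l in L];W=[f(*l[:3]) for l in L]
    t,th,r=fit2(M,W);print(n,t.round(4),np.degrees(th).round(2),'\n',(r*1000).round(1).tolist());return t,th
P=[(52,35,.018,-50,55),(510,65,.018,50,55),(466,545,.018,50,-55),(42,520,.018,-50,-55)]
Rb=[(229,149,.058,-9,30),(315,153,.058,9,30),(300,442,.058,9,-30),(214,436,.058,-9,-30)]
go(P,'panel');go(Rb,'rib');t,th=go(P+Rb,'all')
h=[f(438,182,.021),f(428,311,.021),f(417,432,.021)];print('holes yaw',np.degrees(np.arctan2(-(h[0]-h[2])[0],(h[0]-h[2])[1])))
for yaw in(th,):
    e=np.array([np.cos(yaw),np.sin(yaw)]);n=np.array([-e[1],e[0]])
    a=[sil(c,198+u/5-.5,28+v/4.8-.5,yaw,.018,side=1) for u,v in((627,268),(618,370))];print('knuckle',a,'pred',t@e+.068,t@n)
    y1,y2=f(600,251,.026)[:2]@n,f(600,385,.026)[:2]@n;print('kn y',(y1+y2)/2,y1-y2)
    y1,y2=f(440,131,.021)[:2]@n,f(420,482,.021)[:2]@n;print('leaf y',(y1+y2)/2,y1-y2)
    y1,y2=f(505,250,.021)[:2]@n,f(500,382,.021)[:2]@n;print('tab y',(y1+y2)/2,y1-y2)
    print('leafx',(f(397,131,.021)[:2]@e,f(370,480,.021)[:2]@e),'pred',t@e+.026)
for u in(433,440,460):print('drum',onz(c,u,20,.1))
```

```text
panel [0.508  0.3265] 2.38 
 [[0.6, -0.7], [-0.7, -1.0], [-0.8, 0.8], [0.9, 0.9]]
rib [0.5079 0.3266] 2.65 
 [[0.6, -1.0], [-0.5, -0.9], [-0.2, 0.8], [0.1, 1.1]]
all [0.5079 0.3266] 2.42 
 [[0.6, -0.7], [-0.6, -1.1], [-0.8, 0.7], [0.9, 0.9], [0.4, -1.0], [-0.7, -0.8], [-0.1, 0.9], [0.2, 1.1]]
holes yaw 2.2724133440369565
knuckle [(np.float64(0.5884328434566974), np.float64(0.31662331883225786)), (np.float64(0.5889563734358397), np.float64(0.2937355385501785))] pred 0.5892421574085209 0.3048515555498763
kn y 0.30500482433625037 0.029471218731849436
leaf y 0.3044481605195595 0.07836477838567829
tab y 0.30419244367904996 0.029482148496859317
leafx (np.float64(0.5472025074905038), np.float64(0.5469975044737906)) pred 0.5472421574085209
drum [0.65603632 0.39830009 0.1       ]
drum [0.661896   0.39889676 0.1       ]
drum [0.67863516 0.40060126 0.1       ]
```

Run:
```python
from h import *
import pickle
from plant import robot
c,im=pickle.load(open('w7.pkl','rb'))
print(onz(c,90,15,.1),onz(c,80,57,.1))
o=robot.observe()
print(delta(o,(.508,.3266,.06),np.radians(2.4)),delta(o,(.508,.3266,.022),np.radians(2.4)))
```

```text
[0.36838259 0.37288703 0.1       ] [0.35899993 0.33849553 0.1       ]
(array([-0.0054, -0.069 ,  0.2099]), array([-0.05,  0.05,  3.44])) (array([-0.0054, -0.069 ,  0.2479]), array([-0.05,  0.05,  3.44]))
```

Request:
step_arm(
  deltas=[-1,-0.0054,-0.069,0.05,0,0,3.4,-1,-0.0054,-0.069,0.1,0,0,3.4,-1,-0.0054,-0.069,0.14,0,0,3.4,-0.3,-0.0054,-0.069,0.17,0,0,3.4,-0.3,-0.0054,-0.069,0.17,0,0,3.4,-0.3,-0.0054,-0.069,0.2,0,0,3.4,-0.3,-0.0054,-0.069,0.23,0,0,3.4,-0.3,-0.0054,-0.069,0.245,0,0,3.4,-0.3,-0.0054,-0.069,0.2475,0,0,3.4,-0.3,-0.0054,-0.069,0.2475,0,0,3.4],
  force=25,
)

```text
time: 12.1
position: [0.5093, 0.3265, 0.0239]
orientation: [-3.14, -0.066, -0.001]
wrist_force: [1.2, -0.4, -0.1]
finger_gap: 0.0575
```

Run:
```python
from plant import robot
from h import *
o=robot.observe();print(o['time'],o['position'],o['finger_gap'],delta(o,(.508,.3266,.022),np.radians(2.4)))
c,im=grab(robot,'wrist','w8')
```

```text
12.1 [0.50928718 0.32653387 0.02387704] 0.05754420601952823 (array([-0.0013, -0.0001,  0.0019]), array([-0.07, -0.04, -0.  ]))
```

View pics/w8.png

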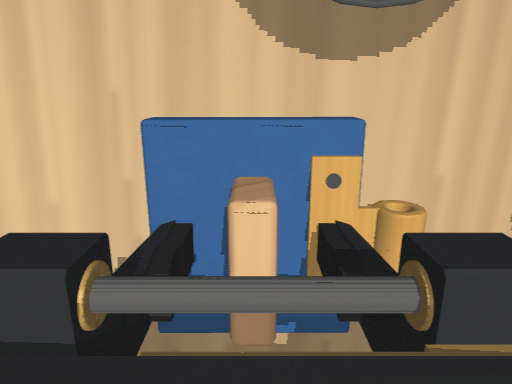

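Request:
step_arm(
  deltas=[1,-0.001,0,0.001,0,0,0,1,-0.001,0,0.001,0,0,0,1,-0.001,0,0.001,0,0,0,1,-0.001,0,0.001,0,0,0,1,-0.001,0,0.001,0,0,0,1,-0.001,0,0.001,0,0,0,1,-0.001,0,0.001,0,0,0,1,-0.001,0,0.001,0,0,0,1,-0.001,0,0.001,0,0,0,1,-0.001,0,0.001,0,0,0],
  force=30,
)

```text
time: 13.15
position: [0.5085, 0.3268, 0.0234]
orientation: [-3.139, -0.066, -0.002]
wrist_force: [-1.3, -0.5, 3.3]
finger_gap: 0.0173
```

Run:
```python
from plant import robot
from h import *
o=robot.observe();print(o['time'],o['position'],o['finger_gap'],o['wrist_force'],delta(o,(.508,.3266,.022),np.radians(2.4)))
```

```text
13.15 [0.50849576 0.32684578 0.02340014] 0.017344311448274558 [-1.26796113 -0.45572028  3.26046489] (array([-0.0005,  0.0002,  0.0014]), array([-0.1 , -0.09,  0.01]))
```

Request:
step_arm(
  deltas=[1,0,0,-0.02,0,0,0,1,0,0,-0.06,0,0,0,1,0,0,-0.1,0,0,0,1,0,0,-0.14,0,0,0,1,0,0,-0.18,0,0,0,1,0,0,-0.18,0,0,0],
)

```text
time: 13.75
position: [0.5115, 0.3279, 0.2099]
orientation: [-3.135, -0.066, -0.019]
wrist_force: [0.5, -0.1, -1.7]
finger_gap: 0.0176
```

Run:
```python
from plant import robot
from h import *
o=robot.observe();print(o['time'],o['position'],o['finger_gap'],o['wrist_force'],delta(o,(.461,.0015,.16),np.radians(5.9)))
c,im=grab(robot,'wrist','w9')
```

```text
13.75 [0.5115243  0.32788797 0.20994757] 0.017647070943688465 [ 0.45686203 -0.05353751 -1.73083634] (array([-0.0648,  0.3242,  0.0475]), array([-0.28, -0.7 , -3.48]))
```

View pics/w9.png

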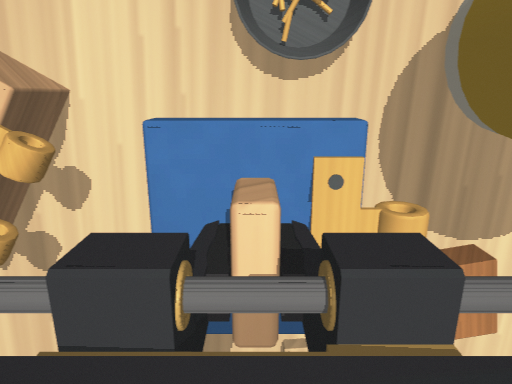

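Request:
step_arm(
  deltas=[1,-0.065,0.324,0.02,-0.3,-0.7,-3.5,1,-0.065,0.324,0.02,-0.3,-0.7,-3.5,1,-0.065,0.324,0.02,-0.3,-0.7,-3.5,1,-0.065,0.324,0.02,-0.3,-0.7,-3.5,1,-0.065,0.324,0.02,-0.3,-0.7,-3.5,1,-0.065,0.324,0.02,-0.3,-0.7,-3.5,1,-0.065,0.324,0.02,-0.3,-0.7,-3.5,1,-0.065,0.324,0.048,-0.3,-0.7,-3.5,1,-0.065,0.324,0.048,-0.3,-0.7,-3.5,1,-0.065,0.324,0.048,-0.3,-0.7,-3.5,1,-0.065,0.324,0.048,-0.3,-0.7,-3.5],
)

```text
time: 14.9
position: [0.459, 0.0015, 0.1569]
orientation: [3.136, 0.164, -0.008]
wrist_force: [-0.3, -0.2, -1.9]
finger_gap: 0.0179
```

Run:
```python
from plant import robot
from h import *
o=robot.observe();print(o['time'],o['position'],o['finger_gap'],o['wrist_force'],delta(o,(.461,.0015,.0834),np.radians(5.9)))
grab(robot,'wrist','w10');grab(robot,'scene','s10')
a=cv2.imread('pics/s10.png')[120:260,180:340];cv2.imwrite('pics/s10b.png',cv2.resize(a,None,fx=4.2,fy=4.2,interpolation=3))
```

```text
14.9 [0.45904575 0.00154301 0.15687646] 0.017911128108404888 [-0.2623348  -0.18056923 -1.8547936 ] (array([0.0023, 0.0001, 0.0735]), array([0.08, 0.3 , 0.08]))
```

View pics/w10.png

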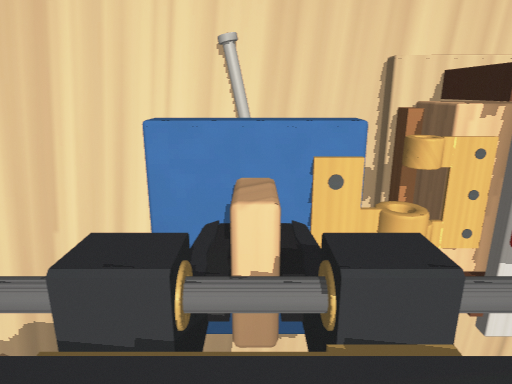

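View pics/s10b.png

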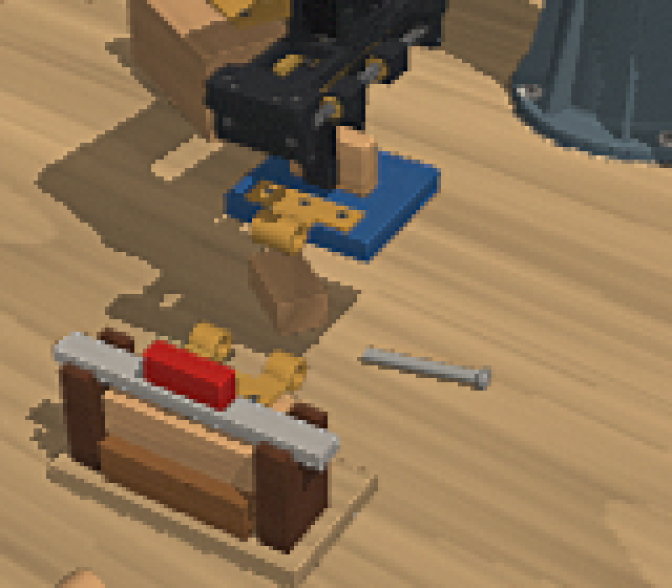

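Request:
step_arm(
  deltas=[1,0.001,0,0.03,0,0.2,0,1,0.001,0,0.055,0,0.2,0,1,0.001,0,0.07,0,0.2,0,1,0.001,0,0.0735,0,0.2,0,1,0.001,0,0.0735,0,0.2,0,1,0.001,0,0.0735,0,0.2,0],
)

```text
time: 15.6
position: [0.4612, 0.0014, 0.0851]
orientation: [3.135, 0.165, 0.003]
wrist_force: [-0.4, -0.1, -1.7]
finger_gap: 0.0178
```

Run:
```python
from plant import robot
from h import *
o=robot.observe();print(o['time'],o['position'],o['wrist_force'],delta(o,(.5007,.0056,.0834),np.radians(5.9)))
grab(robot,'wrist','w11');grab(robot,'scene','s11');grab(robot,'side','d11')
for n,(a,b,c,d) in dict(s11=(150,260,190,320),d11=(150,250,180,300)).items():
    a=cv2.imread(f'pics/{n}.png')[a:b,c:d];cv2.imwrite(f'pics/{n}b.png',cv2.resize(a,None,fx=5,fy=5,interpolation=3))
a=cv2.imread('pics/w11.png')[80:260,200:512];cv2.imwrite('pics/w11b.png',cv2.resize(a,None,fx=2.5,fy=2.5,interpolation=3))
```

```text
15.6 [0.46124895 0.0014385  0.08507684] [-0.37253951 -0.09941391 -1.73168892] (array([ 0.0397, -0.    ,  0.0017]), array([ 0.16, -0.09,  0.13]))
```

View pics/w11b.png

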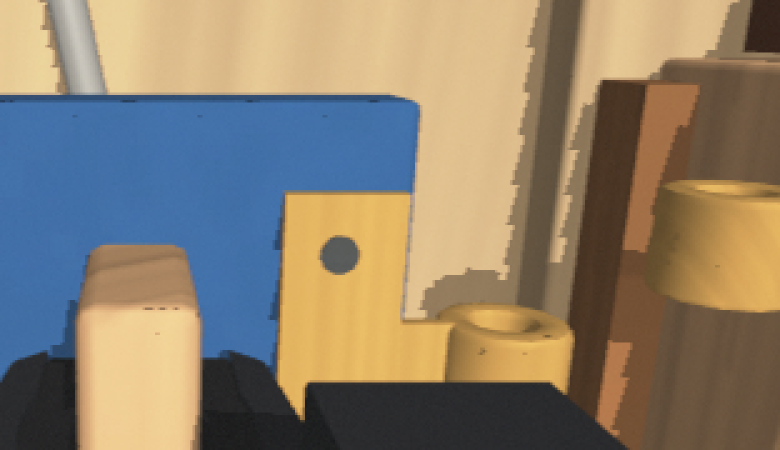

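View pics/s11b.png

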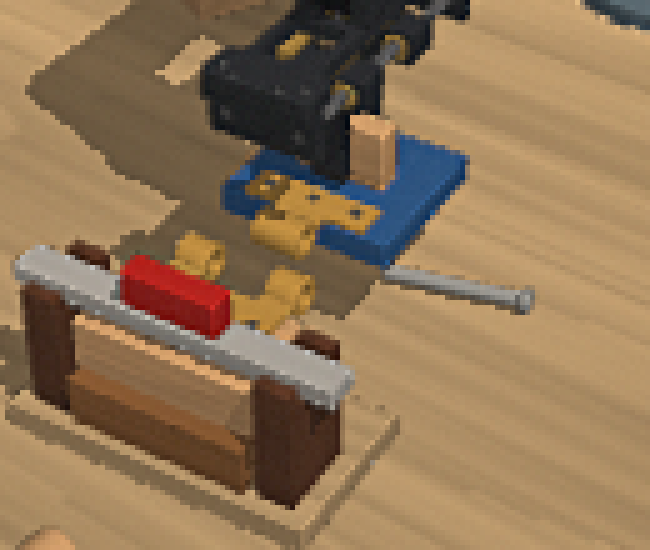

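View pics/d11b.png

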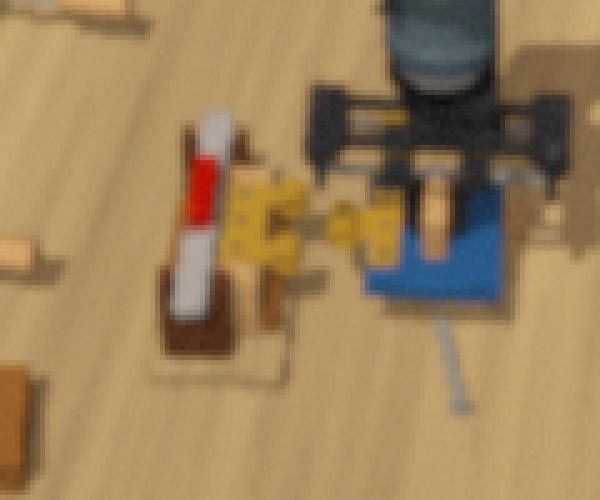

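Run:
```python
from plant import robot
from h import *
for i in range(6):
    o=robot.observe();print(o['time'],o['position'].round(4),R.from_rotvec(o['orientation']).as_matrix()[2].round(4));robot.get_image('side')
```

```text
15.75 [0.4611 0.0013 0.085 ] [ 0.0016  0.0027 -1.    ]
15.8 [0.4609 0.0013 0.0848] [ 0.0014  0.0026 -1.    ]
15.85 [0.4608 0.0013 0.0846] [ 0.001   0.0025 -1.    ]
15.9 [0.4607 0.0013 0.0845] [ 8.0e-04  2.4e-03 -1.0e+00]
15.95 [0.4605 0.0014 0.0843] [ 4.0e-04  2.2e-03 -1.0e+00]
16.0 [0.4604 0.0014 0.0842] [ 2.0e-04  2.2e-03 -1.0e+00]
```

Run:
```python
from plant import robot
from h import *
import pickle
c,im=pickle.load(open('w11.pkl','rb'))
a=cv2.imread('pics/w11.png')[135:230,360:512];cv2.imwrite('pics/w11c.png',cv2.resize(a,None,fx=5,fy=5,interpolation=3))
yaw=np.radians(5.9);e=np.array([np.cos(yaw),np.sin(yaw)]);n=np.array([-e[1],e[0]])
for u,v,z in((508,341,.0915),(720,308,.09)):
    p=onz(c,200+u/2.5-.4,80+v/2.5-.4,z)[:2];print(p@e,p@n)
o=robot.observe();print(delta(o,(.5007,.0056,.0832),yaw))
print(np.array([.5683,.0126])@n)
```

```text
0.522171943936457 -0.03113949990497561
0.5587253811093367 -0.02561270882186533
(array([0.0406, 0.0001, 0.0009]), array([0.12, 0.  , 0.09]))
-0.04588374316051597
```

View pics/w11c.png

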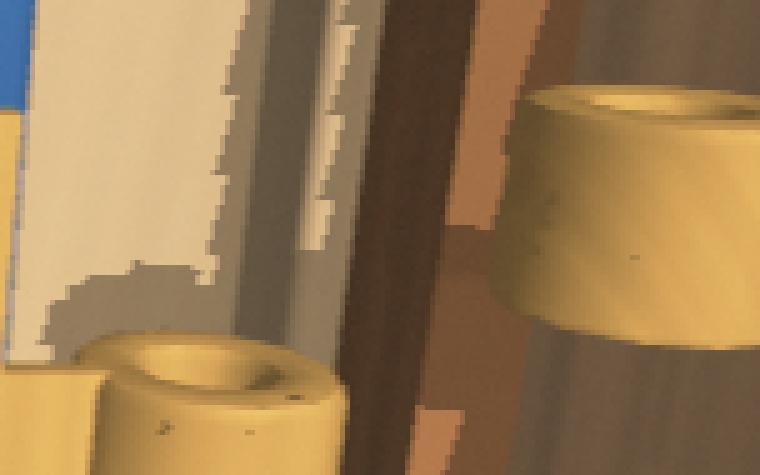

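Run:
```python
from h import *
import pickle
c,im=pickle.load(open('w11.pkl','rb'))
yaw=np.radians(5.9)
print(sil(c,360+348/5-.4,135+410/5-.4,yaw,.0797,side=1), sil(c,360+493/5-.4,135+270/5-.4,yaw,.078,side=-1),sil(c,360+510/5-.4,135+130/5-.4,yaw,.078,side=-1))
e=np.array([np.cos(yaw),np.sin(yaw)]);print(np.array([.5683,.0126])@e,np.array([.46124,.00144])@e+.068)
```

```text
(np.float64(0.5263307726578371), np.float64(-0.03368573398446237)) (np.float64(0.5665556151082405), np.float64(-0.024472990511229455)) (np.float64(0.566003790231323), np.float64(-0.010751630209252662))
0.5665847969312094 0.5269447486200991
```

Request:
step_arm(
  deltas=[1,0.008,-0.0007,0.0005,0.1,0,0.1,1,0.016,-0.0007,0.0009,0.1,0,0.1,1,0.024,-0.0007,0.0009,0.1,0,0.1,1,0.031,-0.0007,0.0009,0.1,0,0.1,1,0.036,-0.0007,0.0009,0.1,0,0.1,1,0.039,-0.0007,0.0009,0.1,0,0.1,1,0.0405,-0.0007,0.0009,0.1,0,0.1,1,0.0405,-0.0007,0.0009,0.1,0,0.1,1,0.0405,-0.0007,0.0009,0.1,0,0.1,1,0.0405,-0.0007,0.0009,0.1,0,0.1,1,0.0405,-0.0007,0.0009,0.1,0,0.1,1,0.0405,-0.0007,0.0009,0.1,0,0.1,1,0.0405,-0.0007,0.0009,0.1,0,0.1,1,0.0405,-0.0007,0.0009,0.1,0,0.1],
)

```text
time: 17.45
position: [0.5005, 0.0063, 0.0832]
orientation: [3.137, 0.161, 0.0]
wrist_force: [-0.8, -0.3, -1.6]
finger_gap: 0.0177
```

Run:
```python
from plant import robot
from h import *
o=robot.observe();print(o['time'],o['position'],o['wrist_force'],delta(o,(.5006,.0063,.0832),np.radians(5.9)))
grab(robot,'wrist','w12');grab(robot,'scene','s12');grab(robot,'side','d12')
for n,(a,b,c,d) in dict(s12=(150,260,190,320),d12=(150,250,180,300)).items():
    a=cv2.imread(f'pics/{n}.png')[a:b,c:d];cv2.imwrite(f'pics/{n}b.png',cv2.resize(a,None,fx=5,fy=5,interpolation=3))
a=cv2.imread('pics/w12.png')[80:260,300:512];cv2.imwrite('pics/w12b.png',cv2.resize(a,None,fx=3.3,fy=3.3,interpolation=3))
o=robot.observe();print(o['time'],o['position'],o['wrist_force'],o['qd'].round(4))
```

```text
17.45 [0.50054669 0.00631354 0.08322763] [-0.75984502 -0.27571161 -1.62391974] (array([0.0001, 0.    , 0.    ]), array([ 0.02, -0.  , -0.01]))
17.6 [0.50054917 0.00632104 0.08319418] [ 0.2309946   0.36354566 -1.41643624] [ 0.0016 -0.0005  0.0011  0.0002 -0.0001 -0.0011]
```

View pics/w12b.png

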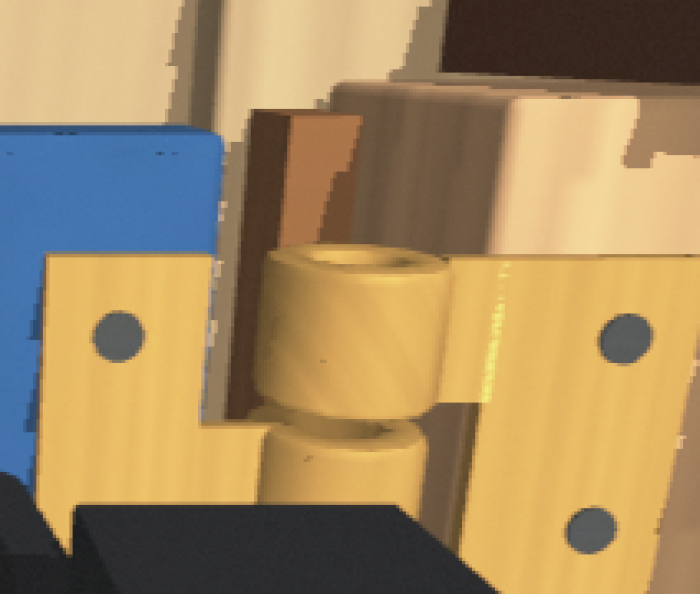

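View pics/s12b.png

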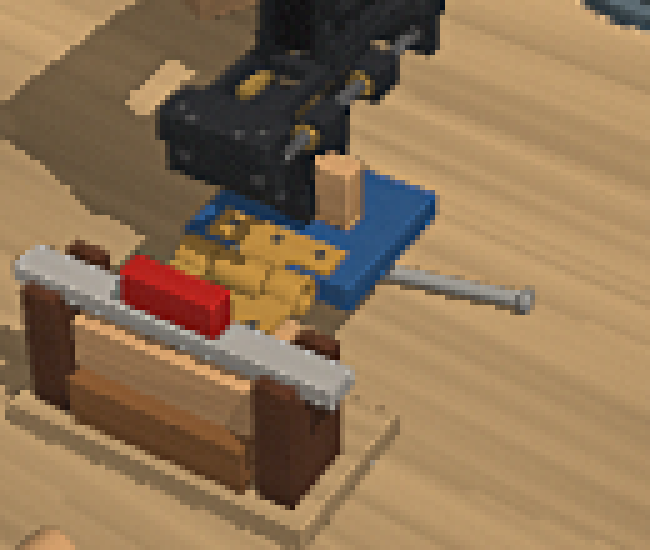

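View pics/d12b.png

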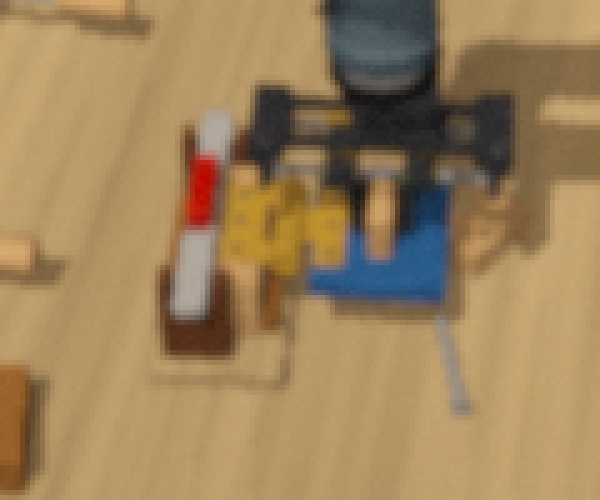

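Run:
```python
from h import *
import pickle
a=cv2.imread('pics/s12.png')[190:225,215:265];cv2.imwrite('pics/s12c.png',cv2.resize(a,None,fx=14,fy=14,interpolation=3))
c,im=pickle.load(open('w12.pkl','rb'));yaw=np.radians(5.9)
f=lambda u,v:(300+u/3.3-.4,80+v/3.3-.4)
for z in(.076,.078,.080):print(sil(c,*f(427,470),yaw,z,side=1),sil(c,*f(446,330),yaw,z,side=1),sil(c,*f(440,400),yaw,z,side=1),sil(c,*f(256,380),yaw,z,side=-1))
```

```text
(np.float64(0.5671589739097612), np.float64(-0.03637713754579235)) (np.float64(0.567079553681974), np.float64(-0.01634701357914215)) (np.float64(0.5675953857754905), np.float64(-0.026184651432417334)) (np.float64(0.5677302015271771), np.float64(-0.02631084280394583))
(np.float64(0.5660797006183088), np.float64(-0.03559452168803297)) (np.float64(0.5660013599427048), np.float64(-0.015836684840867407)) (np.float64(0.5665101797983306), np.float64(-0.025540477201301634)) (np.float64(0.5669893564918527), np.float64(-0.02570564522948727))
(np.float64(0.5650004273268563), np.float64(-0.03481190583027356)) (np.float64(0.5649231662034356), np.float64(-0.015326356102592677)) (np.float64(0.5654249738211709), np.float64(-0.024896302970185948)) (np.float64(0.5662485114565282), np.float64(-0.025100447655028675))
```

View pics/s12c.png

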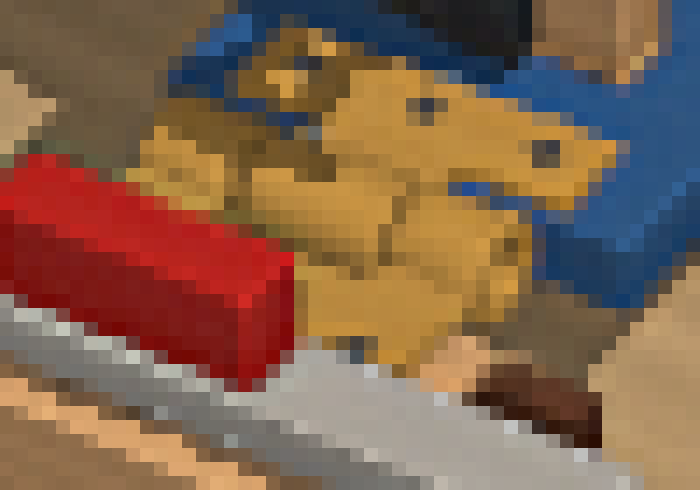

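Run:
```python
from plant import robot
o=robot.observe();print(o['time'],o['position'],o['wrist_force'],o['finger_gap'])
print(robot.sign_off())
```

```text
17.6 [0.50054917 0.00632104 0.08319418] [ 0.2309946   0.36354566 -1.41643624] 0.017686767191049876
the job is handed in; nothing more can be done
None
```

The bar is seated in both notches and released. The flap is held level with its knuckle in the jamb's gap and its hole lined up with the jamb's. I signed off at 17.6 s of the 54 s; no verdict was reported.

- **Bar:** I laid it by its red handle and let go at 9.1 s. The later pictures show it centred and lying in both notches, bridging the jamb.
- **Flap:** I gripped it by the wooden grip and offered it in from the robot's side.
    - **Across (x):** in the last wrist view the flap's hole axis and the jamb's agree within about 0.5 mm (one silhouette of the jamb's knuckle gave 0.9 mm).
    - **Along the holes (y):** the end gap came out at about 4.5 mm against the nominal 4 mm. Two estimates of the jamb's position along y differed by about 1.3 mm, so I aimed between them.
    - **Height (z):** this rests on the arm's own position reading. The scene camera shows the three knuckles in line, but at about 2.4 mm per pixel.
- **Steadiness:** the wrist felt 1.4–1.9 N downward, about the same as with the flap hanging free, so I saw no sign of it leaning on anything.
- **Other things:** I never touched the pin, driver, offcuts or dish, and those still in view showed no sign of moving. I did not measure their positions again at the end.

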